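# Isolate the welding turntable and undo its left-hand clamp

### The arm

A 6-joint arm with a two-finger parallel gripper is mounted at the origin on the work surface. World frame = base frame: x ahead of the robot, y to its left, z up, the work surface at z = 0. Lengths are in m, angles in rad, forces in N, time in s.
With the tool pointing down it reaches from about 0.275 to 0.85 m from the base axis. Payload 19 kg.
Tool frame: the origin (TCP) lies at the very end of the fingers, on their centre line; the grasp point (between the pads) lies env.hold_point_z behind it (env.hold_point_z is the distance from the TCP to the grasp point, in m); x points along the fingers, y is the direction in which the jaws open and shut, and the axes are right-handed (so a half turn about x gives the same grasp; the last joint's range is limited). The gripper opens to 85 mm and grips with 20 to 120 N. Pads are 22 mm wide; open, the fingers measure 114 mm over their backs; the gripper's body (76 mm by 85 mm) begins 54 mm behind the grasp point. The pads swing forward as they close: fully open they stand 13 mm farther back than shut.
Start: joints at [1.017, 0.15, 1.437, -0, 1.554, -0.134], TCP at [0.234, 0.525, 0.203] pointing down, gripper open.
Joint ranges: [-2.8, 2.8], [-0.68, 2.1], [0.12, 2.68], [-1.39, 4.53], [0.16, 2.79], [-2.81, 2.81]. Speed limits (rad/s): [1.89, 1.89, 2.22, 3.01, 3.01, 3.01].

### API

Orientations are given as [roll, pitch, yaw] about the fixed x, y, z axes, in that order (R = Rz(yaw) Ry(pitch) Rx(roll)).
In Python, from bench import env gives the robot as it stands.
- The arm moves only by the tool servo_tool, never from a script. Its argument "rows" is a list of rows, each a list of 5 numbers: the shift along the tool's x, y, z in units of 20 cm (1.0 is 20 cm), then the turn about the tool's x in units of 180 degrees (1.0 is 180 degrees), then the closure, from 0 (fully open) to 1 (shut). A call has 1 to 20 rows; each row shifts and turns the commanded pose from where the row before left it, along the tool's axes as they then stand; what a row does not reach is not made up. A row lasts 1/10 s, in which the tool goes at most 50 mm and 8.59 degrees, less where a joint would pass 70% of its speed; a pose out of reach is approached as far as the arm can. A call with a number of a shift or a turn outside -1 to 1 is refused whole. A call with a gripper value outside its range is refused whole. The fingers move at their own pace and stop on an object; the grip force is fixed at half the most. Time passes only in rows, so rows that do not move let the fingers close. It gives the time, the measured TCP pose, the force and the opening at its end, in the units of the state.
- env.state(): the state, without advancing time (a new reading comes with each control period).
- env.get_image(name): name is "scene" or "side" or "wrist"; returns (picture, depth): 480x640x3 uint8, blue, green, red; 480x640 float32, m along the optical axis (not along the pixel's ray), 0 where there is no reading.
- env.calibration(name): a dict with "vertical_fov" (degrees; the focal length in pixels is half the picture's height over the tangent of half this angle, whatever the lens; pixels are square), "cx", "cy" (the principal point, pixels), "view" (4x4, takes a point from world to camera coordinates). Camera axes: x right, y up, looking along -z (the intrinsics and any distortion apply to the point x, -y, -z); pixel columns grow to the right and rows downward; lengths in m; the calibration is good to about 2 mm. A picture is of the moment at which its call begins: read the wrist's pose just before it. calibration takes no time and is no camera call; for the wrist camera it gives the pose at the moment of the call.
- env.sign_off(): hands the job in, once; it reports no verdict.
The state is a dict: "clock": time; "joints": joint angles; "joint_velocities": joint speeds; "tau": joint torques, N m; "eef_pos": TCP position; "ee_rot": TCP orientation; "ft_force": force on the tool from outside, world axes, zero at the start; "ft_torque": the same for the moment, N m; "gripper_width": finger opening in m.
Only numpy, scipy, OpenCV 4.12 (cv2) and the standard library are available. Lean on these libraries where they do the work, as an engineer would, in place of code of your own. Each camera call takes 0.05 s, during which the arm holds its last target. There are 200 camera calls.

### The job

Switch the welding turntable off at its isolator box: lift the guard, push the toggle beneath it all the way over towards the guard's hinge, and let the guard drop shut again. Then undo the turntable's clamp knob, which has a left-hand thread, by turning it clockwise (seen from above) about half a turn or more from tight, slide the slotted clamp plate out sideways from under it by its upright fin, and put it down flat, without dropping it, on the floor of the open steel tray with its fin up. Leave the other things on the bench where they are.

Things in the scene. Friction and masses are not known exactly. Their poses are not given: they have to be found in the camera images.
- positioner: Fixed round welding turntable; origin on the bench at its axis. Green pedestal 170 mm across on a 200 mm foot; steel table 216 mm across; on it a 188 mm flange, flat top at 100 mm. On the flange stand three gussets 8 mm thick, 42 mm tall, 65 to 91 mm from the axis, at this frame's +x, +y and -y; none at -x, the side that looks roughly to the robot. A 14 mm spindle on the axis.
- clamp_knob (a joint): Clamp knob on the turntable's vertical axis (rad): 0 tight, grows when turned CLOCKWISE seen from above (left-hand thread: clockwise loosens and raises it 2.55 mm per rad). Starts at 0 to 0.3, stop at 4.7; turns with about 0.12 N m, stays where left. While tight its 28 mm boss sits 2.5 mm deep in the plate's recess and holds the plate; from 2.8 rad it is well clear.
- knob_bar (a point): Middle of the knob's black grip bar, on the turntable's axis, 138.5 mm above the bench when tight. The bar is 48 mm long along this frame's x, 14 mm thick along y, 36 mm tall (18 mm above and below this point); below it is a 40 mm round collar. Pinch it across y from above.
- plate: Loose aluminium slotted clamp plate, 0.25 kg, lying on the flange under the knob. Origin: middle of its underside, on the spindle at the start. Head 64 x 64 mm, 6 mm thick, rim 10 mm high round its 36 mm recess; an 18 mm slot runs from the origin to its +x edge; a tongue 24 mm wide, 6 mm thick runs to x = -90 mm. Slides out along its own -x: 65 mm or more before it can be lifted past the knob.
- plate_fin (a point): Grasp point on the plate's upright fin, at (-75, 0, 30) mm in the plate's frame. Fin: 26 mm long along the plate's x (-88 to -62), 10 mm thick along y, from 6 to 44 mm above the plate's underside. Pinch it across y from above.
- switch_box: Fixed grey isolator box; origin on the bench under its centre. 150 (x) x 100 (y) mm, top deck 60 mm above the bench, on a foot 170 x 120 mm. Its guard's handle points to -x, roughly to the robot; a hinge block 70 mm wide at x 58 to 72 mm rises to 96 mm.
- guard_hinge (a point): On the guard's hinge axis (parallel to the box's y), at (60, 0, 98) mm in the box's frame. The steel guard reaches 105 mm from the hinge to -x, is 62 mm wide, with side skirts 16 mm deep, open at the front.
- guard (a joint): Opening angle (rad) of the guard: 0 shut, grows as its handle goes up and over to the box's +x, stop at 2.2. A weak spring and a damper: let go from fully open, it sinks shut by itself in about 8 s; lifting takes 2 to 4 N at 0.7 rad/s. If it sinks onto the fingers it only leans on them. Past about 1.4 rad the toggle is free from above.
- guard_grip (a point): Centre of the guard's black handle roller: 22 mm across, 24 mm long along the box's y, 135 mm from the hinge axis, level with it (98 mm above the bench) when shut, held by a 7 mm rod. Pinch it by its two ends from above; it turns freely on its rod (3 rad either way), so the fingers can stay upright as the guard swings.
- toggle (a joint): Angle (rad) of the toggle in the box's deck under the guard: 0 is ON, its tip leaning to the box's -x; 0.9 is OFF, its tip leaning to +x (to the hinge). Stays where left; needs about 1.5 N at the tip.
- toggle_tip (a point): Middle of the toggle's 11 mm ball tip, which is 24 mm from the pivot; the pivot is at (-15, 0, 62) mm in the box's frame, so the tip is at (-25, 0, 84) mm when ON and (-5, 0, 84) mm when OFF.
- tray: Fixed open steel tray, 175 (x) x 150 (y) mm outside, walls 4 mm thick and 32 mm high; origin on the bench under its centre. It stands on one side of the turntable and the isolator box on the other; which side is which varies.
- tray_in (a point): Centre of the tray's inner floor, 4 mm above the bench.
- spray_can: Bystander: upright grey spray can, 64 mm across, 190 mm tall; origin at its foot. Leave it.
- spanner: Bystander: steel spanner 130 mm long, lying flat between the robot and the turntable. Leave it.
- hammer: Bystander: hammer 270 mm long, lying at the left edge. Leave it.
- wire_brush: Bystander: brush with a handle, lying at the right edge. Leave it.
- pipe_offcut: Bystander: steel pipe offcut 60 mm across, 70 mm tall, standing on end. Leave it.
- rod_pot: Bystander: small dark steel cup 44 mm across, 55 mm tall, standing in front of the turntable on its left. Leave it.
- steel_boss: Bystander: stepped steel turning 44 mm across, 35 mm tall, standing in front of the turntable on its right. Leave it.
- corner_magnet: Bystander: dark right-angle welding magnet, legs 80 mm, 18 mm thick, standing on one leg. Leave it.
There are look-alikes about, which are no part of the job. What is shaped like the switch_box but red is not meant.

How it is judged:
On the way, in this order (a step that is already met when the one before it is completed fails the run):
1. the toggle is pushed over to OFF under its guard (value of joint toggle above 0.7 rad), for 0.1 s.
2. the left-hand clamp knob is turned clockwise to at least 2.8 rad from tight (value of joint clamp_knob above 2.8 rad), for 0.2 s.
At the end, for the whole second after the job is handed in: Toggle past 0.7 rad (OFF), guard shut (under 0.12 rad), knob beyond 2.7 rad loose, and the plate at rest flat on the tray's floor with its fin up: underside within 8 mm of the floor, tilt under 0.1 rad, its origin and fin each within 100 mm of the tray's centre (value of joint toggle above 0.7 rad and value of joint guard below 0.12 rad and value of joint clamp_knob above 2.7 rad and z of plate in the frame of tray_in between -0.004 and 0.008 m and horizontal distance between each of plate, plate_fin and tray_in below 0.1 m and angle between plate's own z axis and vertical below 0.1 rad and linear speed of plate below 0.02 m/s); the robot touches nothing.
It fails at once if a bystander is moved by more than 40 mm (distance of any of spray_can, spanner, hammer, wire_brush, pipe_offcut, rod_pot, steel_boss, corner_magnet from where it was at the start of the episode above 0.04 m).
It fails at once if the plate is dropped (falls free faster than 0.9 m/s, about 4 cm) (contact force between the fingers and plate below 0.1 N and linear speed of plate above 0.9 m/s).
It also fails if it takes over 72 s, if anything falls off the work surface, if the arm or the gripper's body presses on something with over 40 N, if the wrist force passes 120 N, or if a joint passes its speed limit or range.

## Working session

There is one attempt and no reset: what is moved stays moved. The work goes in short steps, Python scripts to look and compute and a tool call to move; the robot and the scene stay as the last step left them, time stands still between calls to the robot, and variables do not carry over. Pictures are saved under pics/ and viewed, about 8 in all and at most 12, crops included, and the job is handed in when it is done.

Besides the shell and the picture viewer there is one more tool, called after "Call:" as name(argument=value, ...) on one line, values as JSON. servo_tool: Moves the arm, as the interface text tells. Shifts and turns lie within -1 to 1; 1 stands for 20 cm of shift or 180 degrees of turn. Its arguments: {"type":"object","properties":{"rows":{"type":"array","items":{"type":"array","items":{"type":"number"}}}},"required":["rows"]}

```bash
mkdir -p pics; cat > h.py <<'E'
import numpy as np, cv2
from bench import env
def grab(n,name):
    c=env.calibration(n); im,d=env.get_image(n); cv2.imwrite(f'pics/{name}.png',im); np.savez(f'pics/{name}.npz',im=im,d=d,view=c['view'],f=240/np.tan(np.radians(c['vertical_fov'])/2),cx=c['cx'],cy=c['cy']); return c
def load(name): return dict(np.load(f'pics/{name}.npz'))
def ray(k,u,v):
    T=np.linalg.inv(k['view']); d=np.array([(u-k['cx'])/k['f'],-(v-k['cy'])/k['f'],-1]); return T[:3,3],T[:3,:3]@d
def onz(k,u,v,z):
    o,d=ray(k,u,v); return o+d*(z-o[2])/d[2]
def pts(k):
    v,u=np.mgrid[:480,:640]; T=np.linalg.inv(k['view']); d=k['d']
    P=np.stack([(u-k['cx'])/k['f']*d,-(v-k['cy'])/k['f']*d,-d],-1); W=P@T[:3,:3].T+T[:3,3]; W[d<=0]=np.nan; return W
def proj(k,p):
    q=k['view']@np.r_[p,1]; return k['cx']+k['f']*q[0]/-q[2], k['cy']-k['f']*q[1]/-q[2]
E
python3 - <<'E'
from h import *
print(env.hold_point_z, env.state())
for n in('scene','side'):
    c=grab(n,n+'0');print({k:v for k,v in c.items()})
import cv2
E
```

```text
0.0187 {'clock': 0.0, 'joints': array([ 1.01702806e+00,  1.50922431e-01,  1.43804358e+00, -6.64092628e-06,
        1.55382809e+00, -1.33995030e-01]), 'joint_velocities': array([-0.00167079,  0.00069341, -0.00127352, -0.0005134 , -0.00024023,
       -0.00146427]), 'tau': array([-1.51785538e-03, -7.13047814e+01, -5.70887089e+01,  1.60193067e-04,
        8.36240826e-03,  4.30854413e-05]), 'eef_pos': array([0.2342016 , 0.52481393, 0.20270546]), 'ee_rot': array([-1.69926488,  1.56959486, -2.119038  ]), 'ft_force': array([ 0.62995635,  0.20816705, -0.32720842]), 'ft_torque': array([ 0.03183512, -0.00699044, -0.03064621]), 'gripper_width': 0.08526327633327623}
{'vertical_fov': 47.55487224969734, 'cx': 315.2832400281529, 'cy': 246.20460538377102, 'view': array([[-5.40027778e-01,  8.41646744e-01, -8.70298472e-04,
         2.79260175e-01],
       [-4.44340904e-01, -2.84225002e-01,  8.49574781e-01,
         1.18015141e-01],
       [ 7.14794488e-01,  4.59180691e-01,  5.27467471e-01,
        -1.83972873e+00],
       [ 0.00000000e+00,  0.00000000e+00,  0.00000000e+00,
         1.00000000e+00]])}
{'vertical_fov': 55.71581817235148, 'cx': 318.7956647487022, 'cy': 241.77024867354143, 'view': array([[ 0.9468591 , -0.32149717,  0.00986986, -0.46695992],
       [ 0.21432265,  0.65349992,  0.72595018, -0.18706505],
       [-0.23984088, -0.6852572 ,  0.68767647, -1.00469663],
       [ 0.        ,  0.        ,  0.        ,  1.        ]])}
```

```bash
ls; cat *.md *.txt 2>/dev/null | head -50
```

```text
h.py
pics
```

View pics/scene0.png

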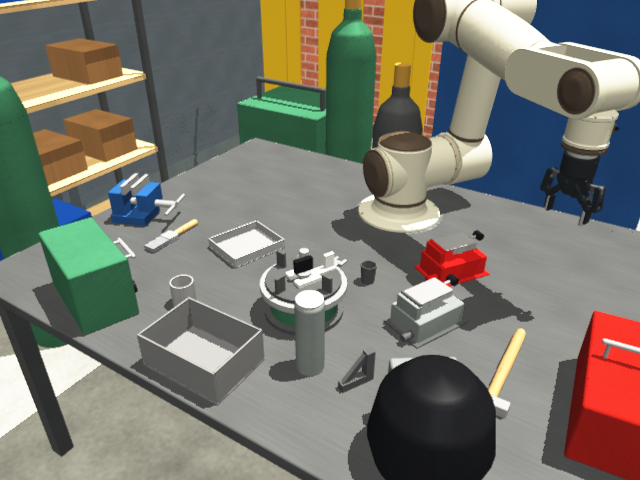

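View pics/side0.png

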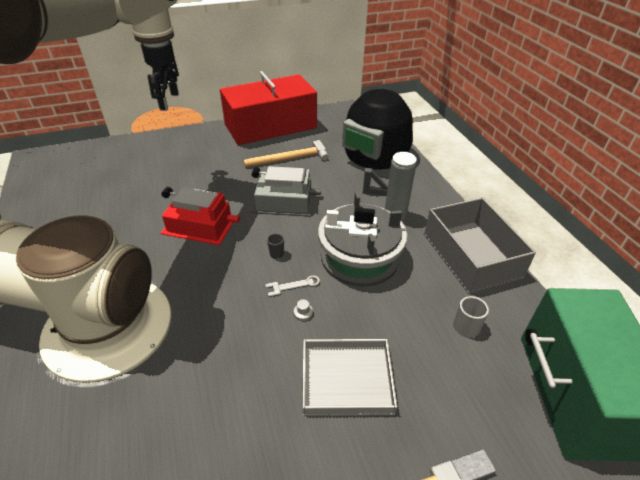

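Candidates in the side view:
- Isolator: the grey box at (285,188) is the one meant. The red look-alike is at (195,215).
- Tray: the low light tray at (348,377), not the deep dark bin at (478,245).
- Turntable: at (362,240).

I'll make a close crop and measure.

```bash
python3 - <<'E'
from h import *
k=load('side0'); W=pts(k); im=k['im']
a=cv2.resize(im[150:280,230:420],None,fx=4,fy=4,interpolation=cv2.INTER_CUBIC); 
cv2.imwrite('pics/c1.png',a)
# point cloud regressions
def reg(u0,u1,v0,v1,z0,z1,kk=k,WW=None):
    w=(W if WW is None else WW)[v0:v1,u0:u1].reshape(-1,3); m=(w[:,2]>z0)&(w[:,2]<z1); return w[m]
def rect(p):
    r=cv2.minAreaRect(p[:,:2].astype(np.float32)*1000); return np.round(r[0],1),np.round(r[1],1),round(r[2],2),len(p)
print('bench z',np.nanmedian(W[300:340,400:440,2]))
t=reg(290,410,325,425,.026,.036); print('tray rim',rect(t))
b=reg(245,320,160,225,.056,.064); print('deck',rect(b), b.min(0),b.max(0))
b=reg(245,320,160,225,.005,.03); print('foot',rect(b))
f=reg(310,410,190,290,.097,.103); (c,r)=cv2.minEnclosingCircle(f[:,:2].astype(np.float32)); print('flange',c,r)
s=reg(310,410,190,290,.136,.146); 
for i in s[::12]: print(np.round(i,3),end=' ')
K=load('scene0'); W2=pts(K)
print()
t=reg(200,295,215,275,.026,.036,WW=W2); print('tray2',rect(t))
f=reg(255,350,245,310,.097,.103,WW=W2); print('fl2',cv2.minEnclosingCircle(f[:,:2].astype(np.float32)))
for n,WW,(u0,u1,v0,v1) in (('side',W,(245,320,160,225)),('scene',W2,(385,470,270,345))):
  for z0,z1 in((.005,.03),(.056,.064),(.09,.104),(.104,.13)):
    b=reg(u0,u1,v0,v1,z0,z1,WW=WW)
    if len(b)>5: print(n,z0,rect(b),b.mean(0).round(3))
E
```

```text
bench z 0.001464423358291056
tray rim (array([ 453.8, -287.6]), array([153. , 175.1]), 71.94, 903)
deck (array([487.2, 303.9]), array([103.9, 150. ]), 66.14, 649) [0.40124466 0.22880752 0.05602538] [0.57339194 0.37558619 0.0639908 ]
foot (array([501.1, 352.8]), array([322.3, 229.7]), 77.76, 854)
flange (0.6583883762359619, 0.05026186257600784) 0.14792990684509277
[0.626 0.114 0.145] [0.626 0.1   0.146] [0.621 0.089 0.145] [0.537 0.066 0.144] [0.676 0.016 0.144] [0.548 0.054 0.144] [0.694 0.006 0.144] [0.675 0.014 0.14 ] [0.531 0.056 0.141] [0.678 0.009 0.14 ] [0.54  0.053 0.138] [0.608 0.021 0.145] [0.596 0.027 0.141] [0.627 0.012 0.145] [0.61  0.019 0.141] [0.599 0.022 0.138] [0.627 0.01  0.14 ] [ 0.601 -0.044  0.144] [ 0.593 -0.05   0.143] [ 0.598 -0.06   0.143] [ 0.597 -0.064  0.138] 
tray2 (array([ 455.1, -284.5]), array([160.1, 181.1]), 71.8, 318)
fl2 ((0.6140108108520508, 0.027356451377272606), 0.09563843905925751)
side 0.005 (array([501.1, 352.8]), array([322.3, 229.7]), 77.76, 854) [0.482 0.318 0.014]
side 0.056 (array([487.2, 303.9]), array([103.9, 150. ]), 66.14, 649) [0.475 0.286 0.061]
side 0.09 (array([522.7, 233.8]), array([136.8, 277.1]), 25.12, 691) [0.493 0.297 0.1  ]
side 0.104 (array([477.9, 309.2]), array([ 64.3, 146.8]), 66.72, 80) [0.454 0.316 0.107]
scene 0.005 (array([427. , 303.7]), array([353.2, 168.3]), 3.57, 933) [0.474 0.31  0.018]
scene 0.056 (array([493.8, 311.4]), array([ 97.3, 153.2]), 63.81, 684) [0.509 0.328 0.059]
scene 0.09 (array([485.4, 309.3]), array([ 72.4, 159.8]), 66.86, 998) [0.503 0.305 0.098]
scene 0.104 (array([424.8, 335.7]), array([23.9, 18.3]), 69.61, 37) [0.424 0.337 0.107]
```

View pics/c1.png

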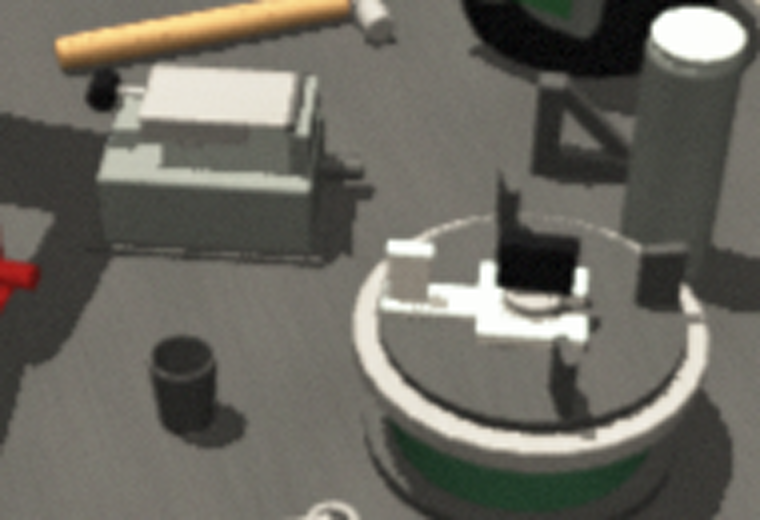

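The crop shows the grey box with its black roller at side pixel (256,172), and the turntable with its black bar (365,215) and fin (333,217). Next I'll raise the arm over both for a wrist view.

```bash
cat >> h.py <<'E'
from scipy.spatial.transform import Rotation as R
def R0(): return R.from_euler('xyz',env.state()['ee_rot']).as_matrix()
def rel(target): # tool-frame shift units
    s=env.state(); return (R0().T@(np.array(target)-s['eef_pos'])/0.2).round(3)
def st():
    s=env.state(); r=R0(); print('t',round(s['clock'],2),'p',s['eef_pos'].round(4),'jaw yaw',np.degrees(np.arctan2(r[1,1],r[0,1])).round(2),'w',round(s['gripper_width'],4),'F',s['ft_force'].round(1),'j',s['joints'].round(2))
E
python3 - <<'E'
from h import *
st(); print(R0().round(3)); print(rel((.46,.2,.42)), rel((.40,.25,.45)))
E
```

```text
t 0.1 p [0.2342 0.5249 0.2028] jaw yaw 65.95 w 0.0851 F [-0.7  0.3  0.1] j [ 1.02  0.15  1.44 -0.    1.55 -0.13]
[[-0.001  0.408  0.913]
 [-0.001  0.913 -0.408]
 [-1.    -0.001 -0.   ]]
[-1.085 -1.024  1.693] [-1.235 -0.919  1.317]
```

Call:
servo_tool(rows=[[-0.137,-0.102,0.146,0,0],[-0.137,-0.102,0.146,0,0],[-0.137,-0.102,0.146,0,0],[-0.137,-0.102,0.146,0,0],[-0.137,-0.102,0.146,0,0],[-0.137,-0.102,0.146,0,0],[-0.137,-0.102,0.146,0,0],[-0.137,-0.102,0.146,0,0],[-0.137,-0.102,0.146,0,0],[0,0,0,0,0],[0,0,0,0,0]])

```text
clock: 1.2
eef_pos: [0.4, 0.2499, 0.4497]
ee_rot: [-3.074, 1.571, 2.788]
ft_force: [0.4, 0.9, 0.1]
gripper_width: 0.0857
```

```bash
python3 - <<'E'
from h import *
st(); grab('wrist','w1')
E
```

```text
t 1.2 p [0.4    0.2499 0.4497] jaw yaw 65.85 w 0.0857 F [0.4 0.9 0.1] j [ 0.39 -0.03  1.13  0.    2.04 -0.75]
```

View pics/w1.png

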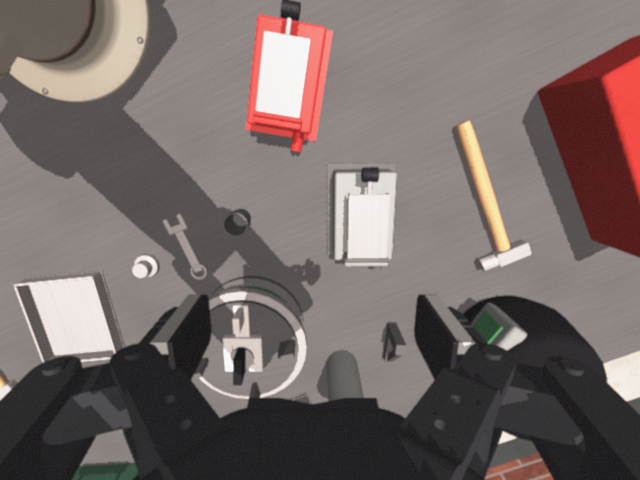

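The wrist view shows the roller at (370,174), with the guard axis running down the picture. The fin is at (240,315), the bar at (240,362), and the tray at left (65,320). Now to measure these.

```bash
python3 - <<'E'
from h import *
k=load('w1'); W=pts(k); im=k['im'].astype(int); g=im.max(2)
def blob(u0,u1,v0,v1,mask):
    m=np.zeros(mask.shape,np.uint8); m[v0:v1,u0:u1]=mask[v0:v1,u0:u1]
    n,l,s,c=cv2.connectedComponentsWithStats(m); i=1+np.argmax(s[1:,4]); ys,xs=np.nonzero(l==i)
    return c[i],s[i],cv2.minAreaRect(np.stack([xs,ys],1).astype(np.float32)),(l==i)
c,s,r,m=blob(355,390,160,190,(g<50)); print('roller',c,s,r,onz(k,*c,.1),np.nanmedian(W[m],0))
gm=(W[...,2]>.092)&(W[...,2]<.112); c,s,r,m=blob(335,400,160,275,gm&(g>60)); print('guard',c,s,r,onz(k,*r[0],.1)); print('  W rect',cv2.minAreaRect(W[m][:,:2].astype(np.float32)*1000))
dk=(W[...,2]>.052)&(W[...,2]<.067); c,s,r,m=blob(325,400,160,275,dk); print('deck',s,cv2.minAreaRect(W[m][:,:2].astype(np.float32)*1000))
fn=(W[...,2]>.139)&(W[...,2]<.149); c,s,r,m=blob(225,255,290,335,fn); print('fin top',c,s,np.nanmean(W[m],0),cv2.minAreaRect(W[m][:,:2].astype(np.float32)*1000))
tg=(W[...,2]>.100)&(W[...,2]<.109)&(g>130); c,s,r,m=blob(222,265,300,375,tg); print('plate',s,cv2.minAreaRect(W[m][:,:2].astype(np.float32)*1000))
bt=(W[...,2]>.15)&(W[...,2]<.162); c,s,r,m=blob(215,265,335,395,bt); print('bar top',c,s,np.nanmean(W[m],0),cv2.minAreaRect(W[m][:,:2].astype(np.float32)*1000))
tr=(W[...,2]>.024)&(W[...,2]<.038); c,s,r,m=blob(0,135,265,375,tr); print('tray',s,cv2.minAreaRect(W[m][:,:2].astype(np.float32)*1000))
ring=(W[...,2]>.08)&(W[...,2]<.104)
E
```

```text
roller [366.69767442 174.55813953] [362 169  15  12  43] ((369.0, 174.5), (11.0, 14.0), 90.0) [0.4177811  0.33072442 0.1       ] [0.41666164 0.32793222 0.10376375]
guard [367.81396104 227.15064935] [ 345  168   45   99 3080] ((367.31536865234375, 217.1022186279297), (43.01127243041992, 98.59715270996094), 1.1017061471939087) [0.47838223 0.30768964 0.1       ]
  W rect ((482.15594482421875, 305.176513671875), (69.54033660888672, 156.49160766601562), 68.69490814208984)
deck [ 334  172   34   88 1487] ((478.1837158203125, 283.61572265625), (51.91590118408203, 147.80726623535156), 65.93646240234375)
fin top [236.05405405 325.51351351] [233 318   8  16 111] [0.54320235 0.05656553 0.14354298] ((543.8743896484375, 55.97405242919922), (10.083617210388184, 25.89391326904297), 64.36499786376953)
plate [222 303  35  39 346] ((555.2884521484375, 42.60748291015625), (59.67436218261719, 67.24622344970703), 67.94200897216797)
bar top [237.4673913  371.30797101] [233 357  10  29 276] [0.61053837 0.02675387 0.15615419] ((611.8713989257812, 25.60814666748047), (14.13814926147461, 48.5938835144043), 62.371150970458984)
tray [  14  275  104   88 1055] ((450.28875732421875, -286.10882568359375), (153.17312622070312, 168.57403564453125), 72.0361099243164)
```

Call:
servo_tool(rows=[[0.2,0.105,-0.02,0,0],[0.2,0.105,-0.02,0,0],[0.2,0.105,-0.02,0,0],[0.2,0.105,-0.02,0,0],[0.22,0,0,0,0],[0.22,0,0,0,0],[0.22,0,0,0,0.3],[0.15,0,0,0,0.4],[0.1,0,0,0,0.5],[0.07,0,0,0,0.5],[0.05,0,0,0,0.5],[0.01,0,0,0,0.5]])

```text
clock: 2.45
eef_pos: [0.4185, 0.3337, 0.081]
ee_rot: [-2.187, 1.57, -2.606]
ft_force: [0.3, 0.8, 0.4]
gripper_width: 0.0432
```

```bash
python3 - <<'E'
from h import *
st(); grab('wrist','w2'); grab('side','s2')
a=load('s2')['im'][120:240,200:360]; b=load('w2')['im']
cv2.imwrite('pics/c2.png',np.hstack([cv2.resize(a,(400,300)),cv2.resize(b,(400,300))]))
E
```

```text
t 2.45 p [0.4185 0.3337 0.081 ] jaw yaw 65.99 w 0.0432 F [0.3 0.8 0.4] j [ 0.53  0.14  1.7  -0.    1.3  -0.62]
```

View pics/c2.png

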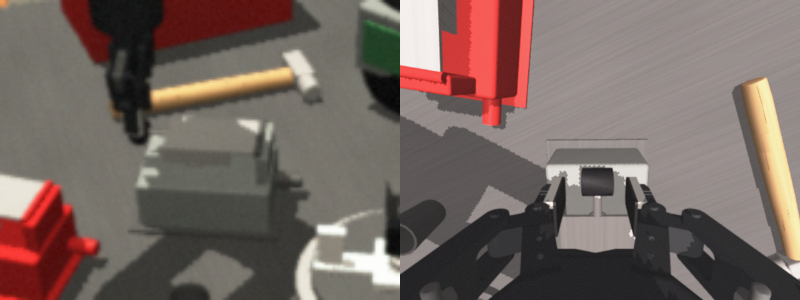

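The roller is centred between the pads. I'll work out the arc increments.

```bash
python3 -c "
import numpy as np
t=np.linspace(0,2.1,25)
print([[round(a,3),0,round(b,3),0,1] for a,b in zip(-np.diff(np.sin(t))*.675,-np.diff(np.cos(t))*.675)])"
```

```text
[[np.float64(-0.059), 0, np.float64(0.003), 0, 1], [np.float64(-0.059), 0, np.float64(0.008), 0, 1], [np.float64(-0.058), 0, np.float64(0.013), 0, 1], [np.float64(-0.056), 0, np.float64(0.018), 0, 1], [np.float64(-0.055), 0, np.float64(0.023), 0, 1], [np.float64(-0.052), 0, np.float64(0.027), 0, 1], [np.float64(-0.05), 0, np.float64(0.032), 0, 1], [np.float64(-0.047), 0, np.float64(0.036), 0, 1], [np.float64(-0.043), 0, np.float64(0.04), 0, 1], [np.float64(-0.04), 0, np.float64(0.044), 0, 1], [np.float64(-0.036), 0, np.float64(0.047), 0, 1], [np.float64(-0.032), 0, np.float64(0.05), 0, 1], [np.float64(-0.027), 0, np.float64(0.052), 0, 1], [np.float64(-0.022), 0, np.float64(0.055), 0, 1], [np.float64(-0.018), 0, np.float64(0.056), 0, 1], [np.float64(-0.013), 0, np.float64(0.058), 0, 1], [np.float64(-0.007), 0, np.float64(0.059), 0, 1], [np.float64(-0.002), 0, np.float64(0.059), 0, 1], [np.float64(0.003), 0, np.float64(0.059), 0, 1], [np.float64(0.008), 0, np.float64(0.059), 0, 1], [np.float64(0.013), 0, np.float64(0.058), 0, 1], [np.float64(0.018), 0, np.float64(0.056), 0, 1], [np.float64(0.023), 0, np.float64(0.054), 0, 1], [np.float64(0.028), 0, np.float64(0.052), 0, 1]]
```

Call:
servo_tool(rows=[[0,0,0,0,1],[0,0,0,0,1],[0,0,0,0,1],[0,0,0,0,1],[-0.059,0,0.003,0,1],[-0.059,0,0.008,0,1],[-0.058,0,0.013,0,1],[-0.056,0,0.018,0,1],[-0.055,0,0.023,0,1],[-0.052,0,0.027,0,1],[-0.05,0,0.032,0,1],[-0.047,0,0.036,0,1],[-0.043,0,0.04,0,1],[-0.04,0,0.044,0,1]])

```text
clock: 3.95
eef_pos: [0.4643, 0.3133, 0.1863]
ee_rot: [-1.791, 1.571, -2.211]
ft_force: [-0.2, -0.4, -0.6]
gripper_width: 0.0001
```

The fingers shut empty, so the roller was missed or slipped out. Looking.

```bash
python3 - <<'E'
from h import *
st(); grab('wrist','w3'); grab('side','s3')
k=load('w3');W=pts(k)
for u,v in ((318,160),(318,180),(318,200),(318,220),(318,240),(318,260)): print(u,v,W[v,u].round(3),k['im'][v,u])
k=load('w2');W=pts(k)
g=k['im'].max(2); m=(g<50); mm=np.zeros_like(m); mm[255:320,285:350]=m[255:320,285:350]; ys,xs=np.nonzero(mm); print('roller in w2',xs.min(),xs.max(),ys.min(),ys.max(),np.nanmedian(W[mm],0),np.nanpercentile(W[mm],[2,98],axis=0).round(3))
a=load('s3')['im'][120:240,200:360]; b=load('w3')['im']
cv2.imwrite('pics/c3.png',np.hstack([cv2.resize(a,(400,300)),cv2.resize(b,(400,300))]))
E
```

```text
t 3.95 p [0.4643 0.3133 0.1863] jaw yaw 65.95 w 0.0001 F [-0.2 -0.4 -0.6] j [ 0.46  0.13  1.5  -0.    1.52 -0.69]
318 160 [0.416 0.34  0.106] [55 55 57]
318 180 [0.429 0.334 0.104] [64 65 68]
318 200 [0.443 0.328 0.1  ] [193 197 213]
318 220 [0.457 0.322 0.099] [239 241 244]
318 240 [0.472 0.315 0.098] [238 240 244]
318 260 [0.487 0.309 0.099] [234 237 243]
roller in w2 292 339 269 312 [0.41186697 0.33851945 0.10062605] [[0.406 0.324 0.096]
 [0.429 0.349 0.107]]
```

View pics/c3.png

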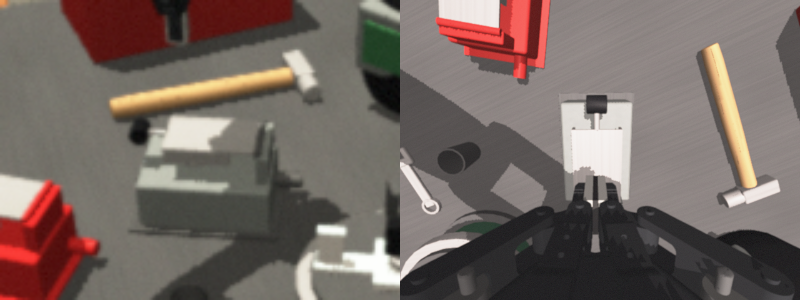

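```bash
python3 - <<'E'
from h import *
Rt=R0(); p0=env.state()['eef_pos']
for n in('w1','w2','w3'):
    k=load(n);W=pts(k);g=k['im'].max(2)
    m=(g<75)&(W[...,2]>.085)&(W[...,2]<.115)&(np.hypot(W[...,0]-.417,W[...,1]-.334)<.03)
    w=W[m]; T=(w-[.4185,.3337,0])@Rt
    print(n,m.sum(),'z tool range',np.percentile(T[:,2],[2,50,98]).round(4),'y',np.percentile(T[:,1],[2,50,98]).round(4),'h',np.percentile(w[:,2],[2,50,98]).round(4))
    top=w[:,2]>np.percentile(w[:,2],80); print('   top z',T[top].mean(0).round(4), 'cam',np.linalg.inv(k['view'])[:3,3].round(3))
    if n=='w2':
        # pad inner pixels' depth
        for v in (270,290,310,330): print(v,[ (u,W[v,u].round(3).tolist()) for u in (245,255,365,375)])
E
```

```text
w1 181 z tool range [-0.009  -0.0011  0.0088] y [-0.01   -0.0018  0.0116] h [0.0984 0.1061 0.1091]
   top z [-0.1083 -0.0032  0.0017] cam [0.335 0.28  0.62 ]
w2 1762 z tool range [-0.0104 -0.005   0.0078] y [-0.0095  0.0027  0.0136] h [0.0966 0.1058 0.1137]
   top z [-0.1093  0.0016  0.0006] cam [0.354 0.363 0.251]
270 [(245, [0.407, 0.296, 0.06]), (255, [0.409, 0.301, 0.061]), (365, [0.436, 0.361, 0.06]), (375, [0.438, 0.366, 0.059])]
290 [(245, [0.397, 0.314, 0.122]), (255, [0.399, 0.317, 0.122]), (365, [0.417, 0.358, 0.122]), (375, [0.419, 0.362, 0.122])]
310 [(245, [0.399, 0.316, 0.138]), (255, [0.402, 0.318, 0.135]), (365, [0.425, 0.355, 0.124]), (375, [0.417, 0.359, 0.139])]
330 [(245, [0.402, 0.317, 0.148]), (255, [0.408, 0.316, 0.137]), (365, [0.431, 0.352, 0.127]), (375, [0.421, 0.357, 0.145])]
w3 712 z tool range [-0.0095 -0.0016  0.0095] y [-0.0089  0.0007  0.0125] h [0.1001 0.106  0.1087]
   top z [-0.108  -0.0012  0.0014] cam [0.4   0.343 0.356]
```

Position is right to about 1 mm, so the lift probably started before the fingers had closed. I'll go back 6 mm lower and close fully first.

Call:
servo_tool(rows=[[-0.05,0,-0.122,0,0.4],[-0.05,0,-0.122,0,0.4],[0,0.003,0,0,0.4],[0,0,0,0,0.4],[0.15,0,0,0,0.4],[0.15,0,0,0,0.4],[0.15,0,0,0,0.4],[0.13,0,0,0,0.4],[0.07,0,0,0,0.4],[0,0,0,0,0.6],[0,0,0,0,0.8],[0,0,0,0,1],[0,0,0,0,1],[0,0,0,0,1],[0,0,0,0,1],[0,0,0,0,1]])

```text
clock: 5.65
eef_pos: [0.4198, 0.3343, 0.0762]
ee_rot: [0.932, 1.569, 0.513]
ft_force: [4.3, 2.9, 1.0]
gripper_width: 0.0208
```

Call:
servo_tool(rows=[[-0.059,0,0.003,0,1],[-0.059,0,0.008,0,1],[-0.058,0,0.013,0,1],[-0.056,0,0.018,0,1]])

```text
clock: 6.05
eef_pos: [0.4271, 0.331, 0.1226]
ee_rot: [1.67, 1.57, 1.251]
ft_force: [4.3, 6.6, -2.5]
gripper_width: 0.0209
```

Call:
servo_tool(rows=[[-0.055,0,0.023,0,1],[-0.052,0,0.027,0,1],[-0.05,0,0.032,0,1],[-0.047,0,0.036,0,1],[-0.043,0,0.04,0,1],[-0.04,0,0.044,0,1],[-0.036,0,0.047,0,1],[-0.032,0,0.05,0,1],[-0.027,0,0.052,0,1],[-0.022,0,0.055,0,1],[-0.018,0,0.056,0,1],[-0.013,0,0.058,0,1]])

```text
clock: 7.25
eef_pos: [0.5223, 0.2892, 0.2099]
ee_rot: [1.67, 1.569, 1.251]
ft_force: [2.2, 11.0, 0.4]
gripper_width: 0.0208
```

Call:
servo_tool(rows=[[-0.007,0,0.059,0,1],[-0.002,0,0.059,0,1],[0.003,0,0.059,0,1],[0.008,0,0.059,0,1],[0.013,0,0.058,0,1],[0.018,0,0.056,0,1],[0.023,0,0.054,0,1],[0.028,0,0.052,0,1],[0,0,0,0,0.5],[0,0,0,0,0.5],[0,0,0,0,0.5],[-0.2,0,0,0,0.5],[-0.2,0,0,0,0.6],[0,0,-0.22,0,1],[0,0,-0.22,0,1],[0,0,-0.22,0,1],[0,0,-0.23,0,1]])

```text
clock: 8.95
eef_pos: [0.4409, 0.3238, 0.2724]
ee_rot: [-0.986, 1.571, -1.406]
ft_force: [-0.4, 0.8, 0.3]
gripper_width: -0.0002
```

Call:
servo_tool(rows=[[0.24,0,0,0,1],[0.24,0,0,0,1],[0.24,0,0,0,1],[0.2,0,0,0,1],[0.07,0,0,0,1],[0,0,0.05,0,1],[0,0,0.05,0,1],[0,0,0.03,0,1],[0,0,0.02,0,1]])

```text
clock: 9.85
eef_pos: [0.4717, 0.3112, 0.0759]
ee_rot: [0.828, 1.568, 0.407]
ft_force: [-0.7, -0.9, 0.0]
gripper_width: 0.0002
```

```bash
python3 - <<'E'
from h import *
st(); grab('wrist','w4'); grab('side','s4')
a=load('s4')['im'][100:240,200:387]; b=load('w4')['im']
cv2.imwrite('pics/c4.png',np.hstack([cv2.resize(a,(400,300),interpolation=2),cv2.resize(b,(400,300))]))
E
```

```text
t 9.85 p [0.4717 0.3112 0.0759] jaw yaw 65.9 w 0.0002 F [-0.7 -0.9  0. ] j [ 0.45  0.2   1.64 -0.    1.3  -0.7 ]
```

View pics/c4.png

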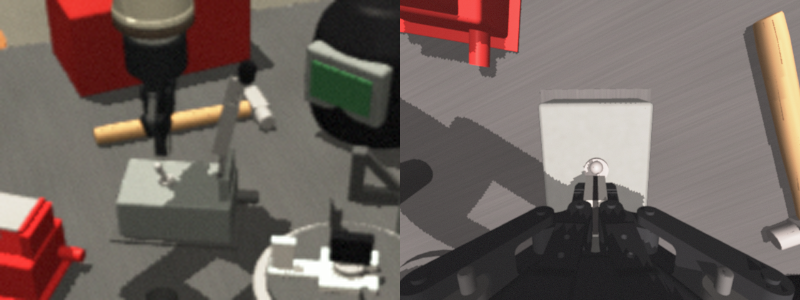

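```bash
python3 - <<'E'
from h import *
k=load('w4');W=pts(k); Rt=R0(); p=env.state()['eef_pos']
for v in range(252,312,6):
    u=int(640*(596-400)/400); w=W[v,u]; print(v,u,w.round(4),'tool',((w-p)@Rt).round(4),k['im'][v,u])
c=np.array([.4195,.334,0]); 
k1=load('s4'); W1=pts(k1)
for q in ((.4195,.334,.098),): print(proj(k1,q))
m=(W1[...,2]>.066)&(W1[...,2]<.095)&(k1['im'].min(2)>140); m[:170]=0;m[215:]=0;m[:,:250]=0;m[:,330:]=0
w=W1[m]; print(np.c_[((w-p)@Rt).round(4)][::4], np.argwhere(m)[::4].tolist())
E
```

```text
252 313 [0.4646 0.3154 0.0596] tool [ 0.0155  0.0011 -0.0077] [149 153 158]
258 313 [0.4603 0.3172 0.0824] tool [-0.0073  0.0011 -0.0123] [130 134 143]
264 313 [0.4617 0.3166 0.0869] tool [-0.0117  0.0011 -0.0108] [218 222 231]
270 313 [0.4639 0.3156 0.0887] tool [-0.0136  0.0011 -0.0083] [239 240 245]
276 313 [0.467  0.3142 0.088 ] tool [-0.0129  0.0011 -0.0049] [195 200 215]
282 313 [0.462  0.3164 0.1077] tool [-0.0326  0.001  -0.0103] [49 47 52]
288 313 [0.4617 0.3165 0.1148] tool [-0.0396  0.001  -0.0108] [37 36 40]
294 313 [0.462  0.3163 0.1196] tool [-0.0445  0.001  -0.0104] [39 39 40]
300 313 [0.4612 0.3166 0.1265] tool [-0.0514  0.001  -0.0112] [36 36 38]
306 313 [0.4618 0.3164 0.1301] tool [-0.055   0.001  -0.0105] [36 36 37]
(np.float64(255.64845706241556), np.float64(172.85549388642474))
[[-0.0154  0.0002 -0.0108]
 [-0.0143 -0.0027 -0.0076]
 [ 0.0082  0.011   0.006 ]
 [ 0.007   0.0049  0.0099]] [[176, 272], [177, 273], [181, 279], [182, 280]]
```

```bash
python3 - <<'E'
from h import *
p=env.state()['eef_pos']; Rt=R0()
k=load('s4')
for z in (.076,.085,.09,.095,.1,.105): print(z,[np.round(x,1) for x in proj(k,np.r_[p[:2],z])])
print(k['im'][160:182,270:282].max(2))
W=pts(k); print((W[160:182,270:282,2]*1000).round(0).astype(int))
E
```

```text
0.076 [np.float64(276.1), np.float64(180.5)]
0.085 [np.float64(275.9), np.float64(177.9)]
0.09 [np.float64(275.8), np.float64(176.4)]
0.095 [np.float64(275.7), np.float64(175.0)]
0.1 [np.float64(275.6), np.float64(173.5)]
0.105 [np.float64(275.5), np.float64(172.0)]
[[ 27  29  20  21  14  15  13  16  19  48  80  86]
 [ 21  24  23  24  16  18  19  15  24  43  62  65]
 [ 19  24  22  20  24  15  13  19  39  50  62  65]
 [ 25  32  27  23  22  16  18  26  62  66  92 102]
 [ 58  66  41  25  26  22  17  35  77  76 104 115]
 [104  97  54  27  27  20  25  49  80  80 101 118]
 [119 107  59  26  25  22  23  51  86  81 101 117]
 [121 108  59  28  23  24  27  54  87  83 104 118]
 [119 105  61  26  23  22  23  48  80  78 102 118]
 [120 106  69  31  20  19  24  41  81  79 102 114]
 [119 110  70  32  24  22  23  35  85  85 104 114]
 [121 112  76  36  28  24  25  34  79  93 109 117]
 [121 114  89  64  53  51  45  54  88 105 117 118]
 [125 121 113 102 100  95  93  99 106 113 118 118]
 [146 141 136 130 123 118 112 124 126 130 131 129]
 [186 184 187 188 175 173 177 180 193 192 193 187]
 [197 200 217 232
[... 712 characters left out ...]
127 126 126 127 126 124 120   2   0]
 [  3 120 123 124 125 122 122 124 122 116   2   2]
 [  2 117 120 120 119 119 121 115 114 112   1   5]
 [  3 108 117 117 115 117 116 116 114 110   2   2]
 [  3   3 106 109 110 111 113 113 110   1   2   2]
 [  0   5   4   0   2   2 104 106   2   3   3   0]
 [ 63   2   3   1   1   2   3   5   2   3   0   2]
 [ 62  61  66  62  61  63  64  62  63  62  62  59]
 [ 62  61  90  92  90  62  62  63  61  62  61  62]
 [ 63  63  89  89  87  88  62  61  64  62  59  64]
 [ 64  62  84  89  87  84  63  63  61  61  61  59]
 [ 63  64  62  83  82  82  82  61  60  64  60  61]
 [ 62  64  61  61  81  80  75  62  63  62  63  62]
 [ 64  61  65  61  76  74  76  75  67  67  64  66]]
```

The fingertips end at about 0.104 m, which is 28 mm above the reported TCP. So they passed over the ball, which also explains the first missed grasp. I'll apply the 28 mm correction and back off, go lower and push.

Call:
servo_tool(rows=[[0,0,-0.17,0,1],[0.05,0,0,0,1],[0.1,0,0,0,1],[0,0,0.05,0,1],[0,0,0.05,0,1],[0,0,0.04,0,1],[0,0,0.03,0,1],[0,0,0,0,1]])

```text
clock: 10.75
eef_pos: [0.4684, 0.3125, 0.0447]
ee_rot: [3.107, 1.565, 2.687]
ft_force: [-24.8, 13.8, 10.3]
gripper_width: 0.0001
```

```bash
python3 - <<'E'
from h import *
st(); grab('side','s5'); p=env.state()['eef_pos']; Rt=R0()
k=load('s5');W=pts(k)
m=(W[...,2]>.074)&(W[...,2]<.094)&(k['im'].min(2)>60); m[:165]=0;m[215:]=0;m[:,:250]=0;m[:,305:]=0
w=((W[m]-p)@Rt).round(4); print(len(w),w[::max(1,len(w)//15)])
E
```

```text
t 10.75 p [0.4684 0.3125 0.0447] jaw yaw 65.92 w 0.0001 F [-24.8  13.8  10.3] j [ 0.45  0.23  1.67  0.    1.24 -0.7 ]
51 [[-0.0469  0.0011  0.0144]
 [-0.0465 -0.0041  0.0068]
 [-0.046  -0.0023  0.0149]
 [-0.0433 -0.0062 -0.01  ]
 [-0.042  -0.0015  0.0146]
 [-0.0401 -0.0065 -0.0101]
 [-0.0398 -0.0032  0.0148]
 [-0.0388 -0.0075  0.007 ]
 [-0.0374 -0.0046  0.0149]
 [-0.038  -0.0123 -0.0036]
 [-0.0296  0.001   0.0108]
 [-0.03   -0.0048  0.0061]
 [-0.0484 -0.0306  0.0856]
 [-0.0478 -0.0343  0.086 ]
 [-0.0425 -0.0317  0.0857]
 [-0.0407 -0.0338  0.0859]
 [-0.0344 -0.0299  0.0854]]
```

There is 28 N against the stop at finger position −21.6 mm, so the ball is at about −5 mm (OFF). Backing out.

Call:
servo_tool(rows=[[0,0,-0.12,0,1],[0,0,-0.2,0,1],[-0.12,0,-0.2,0,0.8],[-0.24,0,-0.05,0,0.5],[-0.24,0,0,0,0],[-0.24,0,0,0,0],[-0.24,0,0,0,0]])

```text
clock: 11.5
eef_pos: [0.3663, 0.3575, 0.2633]
ee_rot: [0.864, 1.569, 0.444]
ft_force: [1.0, 0.7, -0.2]
gripper_width: 0.0721
```

```bash
python3 - <<'E'
from h import *
st(); grab('wrist','w6'); grab('side','s6')
a=load('s6')['im'][100:240,200:387]; b=load('w6')['im']
cv2.imwrite('pics/c6.png',np.hstack([cv2.resize(a,(400,300),interpolation=2),cv2.resize(b,(400,300))]))
# targets for the knob
print('rel to above knob',rel((.6112,.0262,.25)))
E
```

```text
t 11.5 p [0.3663 0.3575 0.2633] jaw yaw 65.93 w 0.0721 F [ 1.   0.7 -0.2] j [ 0.62  0.    1.48 -0.    1.66 -0.53]
rel to above knob [ 0.089 -1.022  1.787]
```

View pics/c6.png

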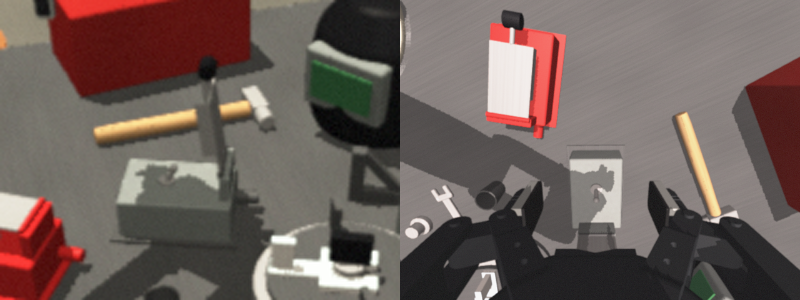

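```bash
python3 - <<'E'
from h import *
k=load('w6');W=pts(k);c=np.array([.4195,.3340]);ex=np.array([.913,-.408]);ey=np.array([.408,.913])
m=(W[...,2]>.076)&(W[...,2]<.096); m[:260]=0;m[360:]=0;m[:,270:][:, 90:]=0;m[:,:270]=0
w=W[m]; d=w[:,:2]-c; print(m.sum(),np.median((d@ex)*1000-75),np.median(d@ey*1000),np.median(w[:,2]))
E
```

```text
101 -8.030887704637678 2.169160293724112 0.08536326219130569
```

Call:
servo_tool(rows=[[0,-0.114,0.199,0,0.2],[0,-0.114,0.199,0,0.3],[0,-0.114,0.199,0,0.4],[0,-0.114,0.199,0,0.4],[0,-0.114,0.199,0,0.4],[0,-0.114,0.199,0,0.4],[0,-0.114,0.199,0,0.4],[0,-0.114,0.199,0,0.4],[0,-0.11,0.195,0,0.4],[0,0,0,0,0.4],[0,0,0,0,0.4]])

```text
clock: 12.7
eef_pos: [0.6097, 0.0241, 0.2602]
ee_rot: [-2.425, 1.571, -2.847]
ft_force: [-1.3, 1.0, 0.1]
gripper_width: 0.0513
```

```bash
python3 - <<'E'
from h import *
st(); grab('wrist','w7'); k=load('w7'); W=pts(k); p=env.state()['eef_pos']; Rt=R0()
for n,z0,z1 in(('bar',.150,.162),('fin',.139,.149)):
    m=(W[...,2]>z0)&(W[...,2]<z1)&(np.hypot(W[...,0]-(.611 if n=='bar' else .543),W[...,1]-(.026 if n=='bar' else .056))<.03)
    w=W[m]; r=cv2.minAreaRect(w[:,:2].astype(np.float32)*1000); print(n,m.sum(),w.mean(0).round(4),r, 'tool',(((np.r_[np.array(r[0])/1000,w[:,2].mean()])-p)@Rt).round(4))
print(rel((.4195,.334,.1)))
E
```

```text
t 12.7 p [0.6097 0.0241 0.2602] jaw yaw 65.82 w 0.0513 F [-1.3  1.   0.1] j [-0.09  0.21  1.25 -0.    1.68 -1.24]
bar 967 [0.6109 0.0257 0.1565] ((611.8348388671875, 25.278411865234375), (14.001840591430664, 47.86513900756836), 62.65602493286133) tool [0.104  0.0012 0.0023]
fin 407 [0.5435 0.0561 0.1435] ((543.6441040039062, 56.093963623046875), (8.849590301513672, 25.22396469116211), 65.69861602783203) tool [ 0.117   0.0015 -0.0725]
[ 0.802  1.022 -1.497]
```

Toggle ball at about −8 mm on its visible face, against −25 for ON, so it reads OFF. Now I'll descend on the bar and pinch it.

Call:
servo_tool(rows=[[0.15,0.006,0.011,0.018,0.4],[0.2,0,0,0,0.4],[0.2,0,0,0,0.4],[0.15,0,0,0,0.4],[0.08,0,0,0,0.4],[0.026,0,0,0,0.4],[0,0,0,0,0.7],[0,0,0,0,1],[0,0,0,0,1],[0,0,0,0,1],[0,0,0,0,1],[0,0,0,0,1],[0,0,0,0,1]])

```text
clock: 14.05
eef_pos: [0.6118, 0.0251, 0.1009]
ee_rot: [-0.267, 1.569, -0.744]
ft_force: [-5.8, -4.7, 8.0]
gripper_width: 0.0133
```

Call:
servo_tool(rows=[[-0.002,0,0,0.046,1],[-0.002,0,0,0.046,1],[-0.002,0,0,0.046,1],[-0.002,0,0,0.046,1],[-0.002,0,0,0.046,1],[-0.002,0,0,0.046,1]])

```text
clock: 14.65
eef_pos: [0.6122, 0.0252, 0.1032]
ee_rot: [0.895, 1.568, -0.455]
ft_force: [-1.1, -3.3, 3.6]
gripper_width: 0.013
```

Call:
servo_tool(rows=[[-0.002,0,0,0.046,1],[-0.002,0,0,0.046,1],[-0.002,0,0,0.046,1],[-0.002,0,0,0.046,1],[-0.002,0,0,0.046,1],[-0.002,0,0,0.046,1],[-0.002,0,0,0.046,1],[-0.002,0,0,0.046,1],[-0.002,0,0,0.046,1],[-0.002,0,0,0.046,1],[-0.002,0,0,0.046,1],[-0.002,0,0,0.046,1],[-0.002,0,0,0.046,1],[-0.002,0,0,0.046,1],[-0.002,0,0,0.046,1],[-0.002,0,0,0.046,1],[-0.002,0,0,0.046,1],[0,0,0,0,1],[0,0,0,0,1],[0,0,0,0,1]])

```text
clock: 16.65
eef_pos: [0.6122, 0.0243, 0.1095]
ee_rot: [2.864, 1.568, -0.937]
ft_force: [1.8, -10.7, 0.3]
gripper_width: 0.0131
```

```bash
python3 - <<'E'
from h import *
st()
E
```

```text
t 16.65 p [0.6122 0.0243 0.1095] jaw yaw -127.77 w 0.0131 F [  1.8 -10.7   0.3] j [-0.08  0.27  1.48 -0.    1.39  2.15]
```

Call:
servo_tool(rows=[[0,0,0,0,0.4],[0,0,0,0,0.4],[0,0,0,0,0.4],[0,0,0,0,0.4],[-0.1,0,0,0,0.4],[-0.2,0,0,0,0.4],[-0.2,0,0,0,0.4],[-0.1,0,0,-0.037,0.4],[-0.1,0,0,-0.037,0.4],[0,0,0.18,0,0.4],[0,0,0.18,0,0.4],[0,0,0,0,0.4],[0,0,0,0,0.4]])

```text
clock: 17.95
eef_pos: [0.5459, 0.0558, 0.2489]
ee_rot: [-2.844, 1.57, -0.128]
ft_force: [-0.2, -0.1, 0.2]
gripper_width: 0.0512
```

```bash
python3 - <<'E'
from h import *
st(); grab('wrist','w8'); grab('side','s8'); p=env.state()['eef_pos']; Rt=R0()
for nm in('w8','s8'):
  k=load(nm); W=pts(k)
  for n,z0,z1 in(('bar',.155,.174),('fin',.139,.149)):
    m=(W[...,2]>z0)&(W[...,2]<z1)&(np.hypot(W[...,0]-(.611 if n=='bar' else .543),W[...,1]-(.026 if n=='bar' else .056))<.032)
    w=W[m]
    if len(w)>10: r=cv2.minAreaRect(w[:,:2].astype(np.float32)*1000); print(nm,n,m.sum(),np.median(w,0).round(4),r, 'tool',(((np.r_[np.array(r[0])/1000,w[:,2].mean()])-p)@Rt).round(4))
k=load('s8');W=pts(k)
m=(W[...,2]>.09)&(W[...,2]<.115)&(np.hypot(W[...,0]-.47,W[...,1]-.31)<.07); print('guard pts',m.sum())
a=load('s8')['im'][130:290,230:443]; b=load('w8')['im']
cv2.imwrite('pics/c8.png',np.hstack([cv2.resize(a,(400,300),interpolation=2),cv2.resize(b,(400,300))]))
E
```

```text
t 17.95 p [0.5459 0.0558 0.2489] jaw yaw -114.37 w 0.0512 F [-0.2 -0.1  0.2] j [-0.04  0.08  1.42 -0.    1.64  1.96]
w8 bar 1389 [0.6124 0.0245 0.165 ] ((611.7039794921875, 24.994022369384766), (14.016247749328613, 47.88200378417969), 51.958885192871094) tool [ 0.0833  0.0006 -0.0718]
w8 fin 384 [0.5437 0.0553 0.1434] ((543.2755126953125, 55.8717041015625), (9.827308654785156, 26.548349380493164), 65.8952865600586) tool [0.105  0.0008 0.0032]
s8 bar 158 [0.6094 0.0212 0.1656] ((611.9254760742188, 24.668161392211914), (16.82835578918457, 47.10133743286133), 49.930267333984375) tool [ 0.0844  0.0009 -0.0722]
s8 fin 55 [0.5429 0.0546 0.1445] ((543.5310668945312, 55.55845642089844), (15.25571060180664, 23.729263305664062), 70.97218322753906) tool [0.1041 0.001  0.0029]
guard pts 629
```

View pics/c8.png

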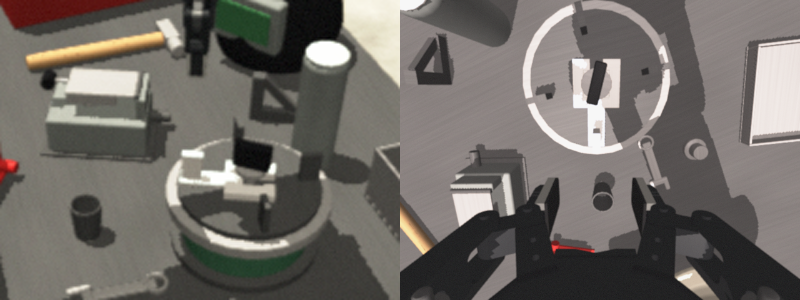

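The bar has turned 190° and risen 8.5 mm, so the knob is at about 3.3 rad, and the guard has sunk shut. Now I'll pinch the fin.

Call:
servo_tool(rows=[[0.15,0.005,0.015,0,0.4],[0.22,0,0,0,0.4],[0.2,0,0,0,0.4],[0.15,0,0,0,0.4],[0.08,0,0,0,0.4],[0.02,0,0,0,0.4],[0,0,0,0,0.7],[0,0,0,0,1],[0,0,0,0,1],[0,0,0,0,1],[0,0,0,0,1],[0,0,0,0,1],[0,0,0,0,1],[0,0,0,0,1]])

```text
clock: 19.45
eef_pos: [0.5436, 0.0557, 0.0855]
ee_rot: [-2.83, 1.569, -0.115]
ft_force: [0.2, -0.8, 6.0]
gripper_width: 0.0092
```

Call:
servo_tool(rows=[[-0.002,0,0.03,0,1],[0,0,0.06,0,1],[0,0,0.08,0,1],[0,0,0.08,0,1],[0,0,0.08,0,1],[0,0,0.08,0,1],[0,0,0.05,0,1],[0,0,0,0,1]])

```text
clock: 20.25
eef_pos: [0.4577, 0.0946, 0.085]
ee_rot: [-0.14, 1.57, 2.576]
ft_force: [-5.5, 2.6, 8.8]
gripper_width: 0.0087
```

```bash
python3 - <<'E'
from h import *
st(); grab('side','s9'); grab('wrist','w9')
a=load('s9')['im'][130:290,230:443]; b=load('w9')['im']
cv2.imwrite('pics/c9.png',np.hstack([cv2.resize(a,(400,300),interpolation=2),cv2.resize(b,(400,300))]))
k=load('s9');W=pts(k)
# tray measured in two views earlier; inner floor centre check
m=(W[...,2]>-.002)&(W[...,2]<.012)&(k['im'].min(2)>130); m[:320]=0;m[425:]=0;m[:,:290]=0;m[:,410:]=0
print(cv2.minAreaRect(W[m][:,:2].astype(np.float32)*1000))
E
```

```text
t 20.25 p [0.4577 0.0946 0.085 ] jaw yaw -114.36 w 0.0087 F [-5.5  2.6  8.8] j [ 0.04 -0.    1.85  0.    1.3   2.03]
((462.6431884765625, -269.6149597167969), (156.71292114257812, 184.48593139648438), 72.2961654663086)
```

View pics/c9.png

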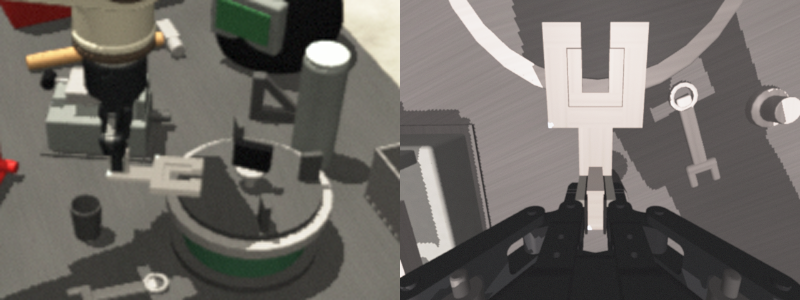

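The plate is fully clear of the knob. Lifting it and carrying it to the tray.

Call:
servo_tool(rows=[[-0.02,0,0,0,1],[-0.05,0,0,0,1],[-0.08,0,0,0,1],[-0.08,0,0,0,1],[-0.06,0.04,-0.012,0,1],[-0.02,0.1,-0.031,0,1],[0,0.15,-0.046,0,1],[0,0.18,-0.056,0,1],[0,0.18,-0.056,0,1],[0,0.18,-0.056,0,1],[0,0.18,-0.056,0,1],[0,0.18,-0.056,0,1],[0,0.18,-0.056,0,1],[0,0.16,-0.05,0,1],[0,0.12,-0.037,0,1],[0,0.07,-0.02,0,1],[0,0.028,-0.008,0,1],[0,0,0,0,1],[0,0,0,0,1]])

```text
clock: 22.25
eef_pos: [0.4131, -0.2683, 0.1468]
ee_rot: [-0.842, 1.57, 1.874]
ft_force: [-0.2, 0.6, -2.6]
gripper_width: 0.009
```

```bash
python3 - <<'E'
from h import *
st(); grab('wrist','w10'); grab('side','s10')
p=env.state()['eef_pos']; Rt=R0()
k=load('w10');W=pts(k); T=(W-p)@Rt
m=(T[...,2]<-.01)&(T[...,2]>-.115)&(abs(T[...,1])<.036)&(W[...,2]>.08)&(W[...,2]<.25)
t=T[m]; w=W[m]; A=np.c_[w[:,:2]-p[:2],np.ones(len(w))]
c,*_=np.linalg.lstsq(A,w[:,2],rcond=None); print('plate plane slope',c.round(3),len(w),np.percentile(w[:,2],[5,50,95]))
k=load('s10');W=pts(k);m=(W[...,2]>.024)&(W[...,2]<.038); m[:320]=0;m[425:]=0;m[:,:290]=0;m[:,410:]=0; print(cv2.minAreaRect(W[m][:,:2].astype(np.float32)*1000))
a=load('s10')['im'][210:450,240:560]; b=load('w10')['im']
cv2.imwrite('pics/c10.png',np.hstack([cv2.resize(a,(400,300),interpolation=2),cv2.resize(b,(400,300))]))
E
```

```text
t 22.25 p [ 0.4131 -0.2683  0.1468] jaw yaw -114.38 w 0.009 F [-0.2  0.6 -2.6] j [-0.73  0.    1.71  0.    1.43  1.26]
plate plane slope [-0.556  0.241  0.217] 36499 [0.16595763 0.17052519 0.24413146]
((453.6819152832031, -287.6470947265625), (153.29383850097656, 174.91900634765625), 71.89971160888672)
```

View pics/c10.png

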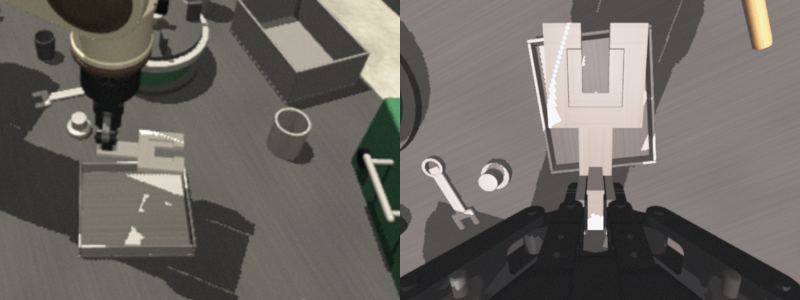

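Call:
servo_tool(rows=[[0.05,0,0,0,1],[0.1,0,0,0,1],[0.13,0,0,0,1],[0.13,0,0,0,1],[0.13,0,0,0,1],[0.1,0,0,0,1],[0.06,0,0,0,1],[0.03,0,0,0,1],[0.015,0,0,0,1],[0.01,0,0,0,1],[0.01,0,0,0,1],[0.01,0,0,0,1],[0,0,0,0,1]])

```text
clock: 23.65
eef_pos: [0.413, -0.2692, -0.0082]
ee_rot: [2.309, 1.571, -1.259]
ft_force: [-0.9, -0.3, -1.8]
gripper_width: 0.0092
```

Call:
servo_tool(rows=[[0.005,0,0,0,1],[0.005,0,0,0,1],[0.004,0,0,0,1],[0,0,0,0,1]])

```text
clock: 24.05
eef_pos: [0.413, -0.2692, -0.0105]
ee_rot: [2.226, 1.57, -1.341]
ft_force: [-5.1, 3.5, 9.8]
gripper_width: 0.0091
```

The plate has touched the floor (Fz +9.8 N). Releasing it and lifting straight up.

Call:
servo_tool(rows=[[0,0,0,0,0.8],[0,0,0,0,0.6],[0,0,0,0,0.4],[0,0,0,0,0.4],[0,0,0,0,0.4],[0,0,0,0,0.4],[-0.05,0,0,0,0.4],[-0.1,0,0,0,0.4],[-0.2,0,0,0,0.4],[-0.22,0,0,0,0.4],[-0.22,0,0,0,0.4],[-0.22,0,0,0,0.4],[-0.2,0,0,0,0.4],[0,0,0,0,0.4],[0,0,0,0,0.4]])

```text
clock: 25.55
eef_pos: [0.4131, -0.2692, 0.2322]
ee_rot: [2.787, 1.569, -0.781]
ft_force: [0.9, -0.1, 0.4]
gripper_width: 0.0512
```

```bash
python3 - <<'E'
from h import *
st(); grab('wrist','w11'); grab('side','s11'); grab('scene','sc11')
k=load('w11');W=pts(k)
m=(W[...,2]>.038)&(W[...,2]<.056)&(np.hypot(W[...,0]-.413,W[...,1]+.268)<.035); w=W[m]; print('fin',m.sum(),np.median(w,0).round(4),cv2.minAreaRect(w[:,:2].astype(np.float32)*1000))
ang=np.radians(-24.4);ex=np.array([np.cos(ang),np.sin(ang)]);ey=np.array([-ex[1],ex[0]])
d=W[...,:2]-np.median(w,0)[:2]; X=d@ex;Y=d@ey
m=(X>.05)&(X<.10)&(abs(Y)>.020)&(abs(Y)<.030)&(W[...,2]<.03); q=W[m]; A=np.c_[q[:,:2]-q[:,:2].mean(0),np.ones(len(q))]; c=np.linalg.lstsq(A,q[:,2],rcond=None)[0]; print('head top',c.round(4),len(q))
def t(nm,u0,u1,v0,v1):return load(nm)['im'][v0:v1,u0:u1]
cv2.imwrite('pics/c11.png',np.hstack([cv2.resize(t('s11',200,440,140,420),(343,400)),cv2.resize(load('sc11')['im'],(440,330))[:,:].repeat(1,0) if 0 else cv2.copyMakeBorder(cv2.resize(load('sc11')['im'],(440,330)),0,70,0,0,0)]))
k=load('s11');W=pts(k); c=np.array([.4195,.334]);ex=np.array([.913,-.408])
m=(k['im'].max(2)<60)&(W[...,2]>.07)&(np.hypot(W[...,0]-.4195,W[...,1]-.334)<.05); print('roller',m.sum(),np.median(W[m],0).round(3))
m=(W[...,2]>.155)&(W[...,2]<.174)&(np.hypot(W[...,0]-.611,W[...,1]-.026)<.032);print('bar',m.sum(),cv2.minAreaRect(W[m][:,:2].astype(np.float32)*1000))
E
```

```text
t 25.55 p [ 0.4131 -0.2692  0.2322] jaw yaw -114.41 w 0.0512 F [ 0.9 -0.1  0.4] j [-0.73 -0.03  1.57 -0.    1.6   1.26]
fin 259 [ 0.413  -0.2692  0.0474] ((412.7513427734375, -269.0491638183594), (9.47187614440918, 26.339271545410156), 65.47655487060547)
head top [-0.0006 -0.0021  0.0135] 887
roller 36 [0.415 0.325 0.101]
bar 76 ((620.3898315429688, 16.534448623657227), (15.579184532165527, 22.726463317871094), 53.5529899597168)
```

View pics/c11.png

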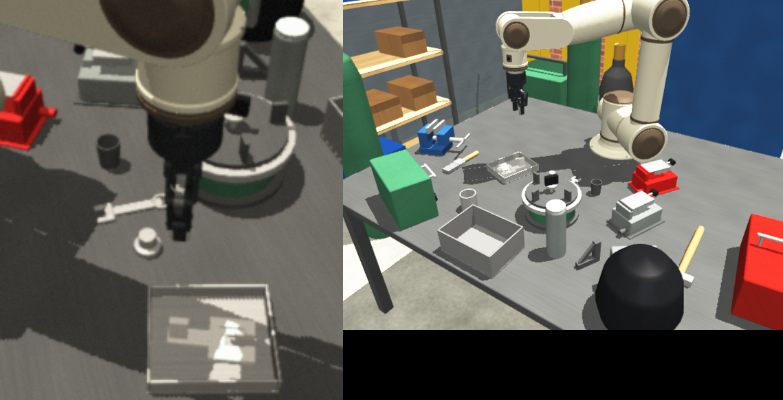

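```bash
python3 -c "
from bench import env
print(env.sign_off())"
```

```text
the job is handed in; nothing more can be done
None
```

I finished the job and handed it in at about 26 s on the robot's clock. No verdict came back, so this rests on my own checks.

**What I did:** I lifted the guard by its roller, pushed the toggle over towards the hinge and let the guard drop shut. Then I turned the clamp knob about 190° clockwise, slid the plate out about 94 mm by its fin and set it down in the tray.

**Last checks:**
- **Toggle:** I pushed until it met its stop at about 28 N. The ball's visible face then read about −8 mm, biased towards the camera; OFF is −5 mm and ON is −25 mm. I could not see it again once the guard was shut.
- **Guard:** shut, with the roller at about 101 mm (98 mm when shut).
- **Knob:** the bar turned 190.7° and rose 8.5 mm, which both give about 3.3 rad.
- **Plate:** flat with its fin up. The fin top is at 47.4 mm (48 expected) and the slope is about 0.002. The fin is about 45 mm from the tray's centre.
- **Bystanders:** those I could see in the last pictures looked unmoved, and the gripper is clear of everything.

**What went wrong or disagreed:**
- **First tries missed:** my first grasp of the roller closed on nothing, and my first push passed over the toggle.
- **Fingertip height:** when shut, the fingers end about 28 mm short of the reported TCP. I corrected for this from the camera depth.
- **Last bar reading:** the last side view of the knob bar gave an off-centre position, because the arm probably hid part of it. Its angle still agreed.

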